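Uncouple the spent gas-drying cartridge

TASK

One of the two gas-drying cartridges on the stand is spent: its granules have turned from orange to dark green. Press the blue release button of its coupling right down so that it pops out, draw it off straight and lay it down gently in the steel tray that goes to the drying oven. Leave the orange cartridge locked in its coupling and disturb nothing else.

Things in the scene. Friction and masses are not known exactly. Their poses are not given: they have to be found in the camera images.
- stand: Fixed stand, base 215 x 250 mm, two black couplings (46 mm wide, 102 mm high) 130 mm apart, behind them a bar with a gauge (121 mm high). Origin on the table midway between them; x points into the couplings, z up: cartridges are drawn out along its -x. They lie along x, axis at z = 78 mm, y = +65 and -65 mm, caps on saddles; between these fingers have 64 mm of length and of depth below the axis.
- spent_centre (a point): Centre of the clear tube (32 mm diameter, 80 mm long; grasp across it) of the spent cartridge: dark green granules, 0.11 kg. x along its axis to the stem, z up. Hexagonal caps 40 mm across flats at x = +-(40 to 56) mm, steel stem to x = 82, blind end at -60. It lies on a flat, axis 20 mm above what it rests on. Locked: centre at x = -45 mm in the stand; cannot be pulled out.
- fresh_centre (a point): The same point of the good cartridge (orange granules, same make and size), locked in the other coupling; must stay so.
- button_left_top (a point): Middle of the top of the blue release button (24 x 30 mm, presses straight down) of the coupling at the stand's y = +65 mm; at x = +26 mm in the stand, 118 mm above the table, 16 mm above the housing. Pressed right down, a spring pushes that cartridge out by 16 mm in under 0.5 s; the button may then be let go. After 10 mm more along the stand's -x it is clear and may be raised.
- button_right_top (a point): The same for the coupling at the stand's y = -65 mm.
- button_left (a joint): How far the left release button is pressed, 0 (up) to 0.0075 m; the catch lets go beyond about 0.0055 m. Spring return: about 4 N at first, 7 N at the end, plus up to 5 N friction while the cartridge bears on the catch.
- button_right (a joint): The same for the right release button.
- tray_in (a point): Centre of the inner floor of the fixed steel tray, 3 mm above the table. Inside 200 mm along its x by 130 mm along its y, rim 22 mm above the table. The cartridge fits in flat only if it lies roughly along the tray's x, either way round.
- bottle_buffer: Small white bottle with a white cap, 44 mm diameter, 86 mm high, standing behind the work; bystander. Origin at its foot.
- timer: Bench timer lying on its back, 66 x 60 x 20 mm; bystander. Origin under its centre.
- marker_1: White marker pen with a black cap, 135 mm long, lying on the table; bystander. Origin under its centre.

How it is judged:
By the outcome, as a careful person would: the job done as asked, in the order asked, and still so for the second after the job is handed in, with the robot touching nothing.
It also fails if it takes over 46 s, if anything falls off the work surface, if the arm or the gripper's body presses on something with over 40 N, if the wrist force passes 120 N, or if a joint passes its speed limit or range.

ROBOT

A 6-joint arm with a two-finger parallel gripper is mounted at the origin on a cart in front of the work surface, level with it; the furniture and walls round the work are solid. World frame = base frame: x ahead of the robot, y to its left, z up, the work surface at z = 0. Lengths are in m, angles in rad, forces in N, time in s.
With the tool pointing down it reaches from about 0.275 to 0.85 m from the base axis. Payload 5.2 kg.
Tool frame: the origin (TCP) lies between the finger pads; the fingertips stand robot.tip_extent ahead of it and the grasp point (between the pads) lies 5 mm behind it (robot.tip_extent is the distance from the TCP to the fingertips, in m); z points along the fingers, y is the direction in which the jaws open and shut (so a half turn about z gives the same grasp; the last joint's range is limited). The gripper opens to 85 mm and grips with 20 to 120 N. Pads are 22 mm wide; open, the fingers measure 114 mm over their backs; the gripper's body (76 mm by 85 mm) begins 54 mm behind the grasp point. The pads swing forward as they close: fully open they stand 13 mm farther back than shut.
Start: joints at [1.073, 0.259, 1.535, -0, 1.348, -0.203], TCP at [0.16, 0.526, 0.245] pointing down, gripper open.
Joint ranges: [-3.14, 3.14], [-0.91, 2.08], [0.19, 2.58], [-1.22, 4.36], [0.22, 2.71], [-3.12, 3.12]. Speed limits (rad/s): [2.57, 2.57, 3.14, 3.14, 3.14, 3.14].

INTERFACE

Orientations are given as a rotation vector (axis times angle).
In Python, from plant import robot gives the robot as it stands.
- The arm moves only by the tool step_arm, never from a script. Its argument "moves" is a list of rows, each a list of 4 numbers: the shift along the tool's x, y, z scaled (see below), then the turn about the tool's z scaled (see below). A call has 1 to 20 rows; each row is the pose to reach, as a shift and turn from the pose commanded when the call began, along the tool's axes at that moment, turning the shorter way round; what a row does not reach only later rows make up. The controller multiplies each number of a shift by 150 mm and each number of a turn by 180 degrees. A row lasts 1/10 s, in which the tool goes at most 50 mm and 8.59 degrees, less where a joint would pass 70% of its speed; a pose out of reach is approached as far as the arm can. A call with a number of a shift or a turn outside -1 to 1 is refused whole. A call with a gripper value outside its range is refused whole. "gripper" is the opening, from 0 (shut) to 1 (fully open), set as the call begins (left out, the last holds). The fingers move at their own pace and stop on an object; "force" is the grip in N (left out, the last holds). Time passes only in rows, so rows that repeat a pose let the fingers close. It gives the time, the measured TCP pose, the force and the opening at its end, in the units of the state.
- robot.get_obs(): the state, without advancing time (a new reading comes with each control period).
- robot.read_camera(name): name is "scene" or "top" or "wrist"; returns the picture (480x640x3 uint8, red, green, blue); there is no depth.
- robot.camera_model(name): a dict with "fovy" (degrees; the focal length in pixels is half the picture's height over the tangent of half this angle, whatever the lens; pixels are square), "cx", "cy" (the principal point, pixels), "position" and "orientation" of the camera in the world. Camera axes: x right, y down, z forward; pixel columns grow to the right and rows downward; lengths in m; the calibration is good to about 2 mm. A picture is of the moment at which its call begins: read the wrist's pose just before it. camera_model takes no time and is no camera call; for the wrist camera it gives the pose at the moment of the call.
- robot.close_job(): hands the job in, once; it reports no verdict.
The state is a dict: "t": time; "joint_pos": joint angles; "dq": joint speeds; "tau": joint torques, N m; "ee_pos": TCP position; "ee_rot": TCP orientation; "ft_force": force on the tool from outside, world axes, zero at the start; "ft_torque": the same for the moment, N m; "grip_width": opening from 0.0 (shut) to 1.0 (fully open).
Only numpy, scipy, OpenCV 4.12 (cv2) and the standard library are available. Lean on these libraries where they do the work, as an engineer would, in place of code of your own. Each camera call takes 0.05 s, during which the arm holds its last target.

## Working session

There is one attempt and no reset: what is moved stays moved. The work goes in short steps, Python scripts to look and compute and a tool call to move; the robot and the scene stay as the last step left them, time stands still between calls to the robot, and variables do not carry over. Pictures are saved under pics/ and viewed, and the job is handed in when it is done.

Besides the shell and the picture viewer there is one more tool, called after ">>>" as name(argument=value, ...), one argument or row to a line, values as JSON. step_arm: Moves the arm, as the interface text tells. Shifts and turns lie within -1 to 1; 1 stands for 150 mm of shift or 180 degrees of turn. Its arguments: {"type":"object","properties":{"moves":{"type":"array"},"gripper":{"type":"number"},"force":{"type":"number"}},"required":["moves"]}

```bash
mkdir -p pics; python3 - <<'E'
from plant import robot
import cv2
for n in ("scene","top","wrist"):
    m=robot.camera_model(n); print(n,m)
    cv2.imwrite(f"pics/{n}0.png",robot.read_camera(n)[:,:,::-1])
print(robot.get_obs(),robot.tip_extent)
E
```

```text
scene {'fovy': 44.73709950004452, 'cx': 322.7032460196384, 'cy': 248.27854266992856, 'position': array([-0.27276518, -0.89063683,  0.93213692]), 'orientation': array([-2.06785103,  0.80589153, -0.45154975])}
top {'fovy': 55.334139609801426, 'cx': 311.1508706031536, 'cy': 234.81059573696388, 'position': array([ 0.43394853, -0.03218721,  1.18984306]), 'orientation': array([-2.15598924,  2.14268499, -0.11535294])}
wrist {'fovy': 66.43125365416427, 'cx': 317.3994074175121, 'cy': 245.85861982789058, 'position': array([0.09299426, 0.54617775, 0.37363971]), 'orientation': array([2.33586946, 1.73270396, 0.23954741])}
{'t': 0.15, 'joint_pos': array([ 1.07318021e+00,  2.59200302e-01,  1.53585787e+00,  1.07321366e-05,
        1.34795791e+00, -2.02809786e-01]), 'dq': array([ 0.00066657, -0.00118267, -0.00289736, -0.00102227, -0.00083857,
        0.00108564]), 'tau': array([ 1.10221645e-03, -4.46389031e+01, -2.90819836e+01, -4.13225507e-04,
        8.13240098e-03, -1.54671710e-05]), 'ee_pos': array([0.15959834, 0.52593629, 0.24464183]), 'ee_rot': array([-4.61335994e-01, -3.10703058e+00,  2.09422844e-03]), 'ft_force': array([-0.1730455 , -1.30420506,  0.35610342]), 'ft_torque': array([0.00067513, 0.00566121, 0.01685368]), 'grip_width': 1.0018531213181525} 0.014
```

```bash
ls .
```

```text
pics
```

View pics/scene0.png

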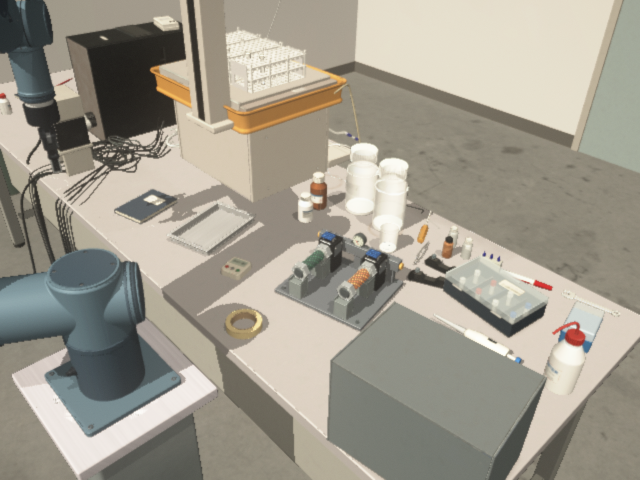

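View pics/top0.png

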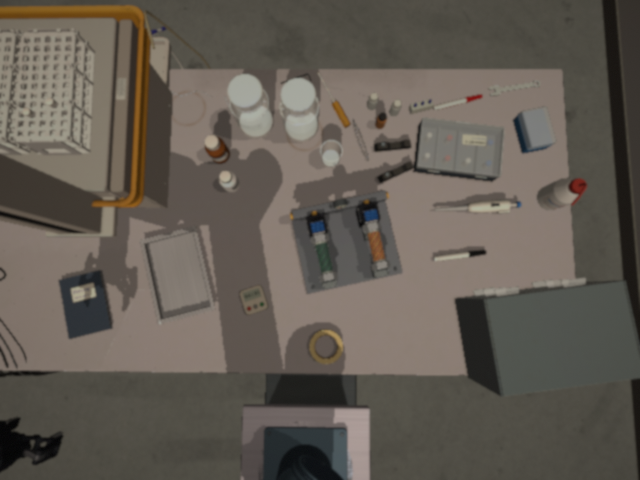

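View pics/wrist0.png

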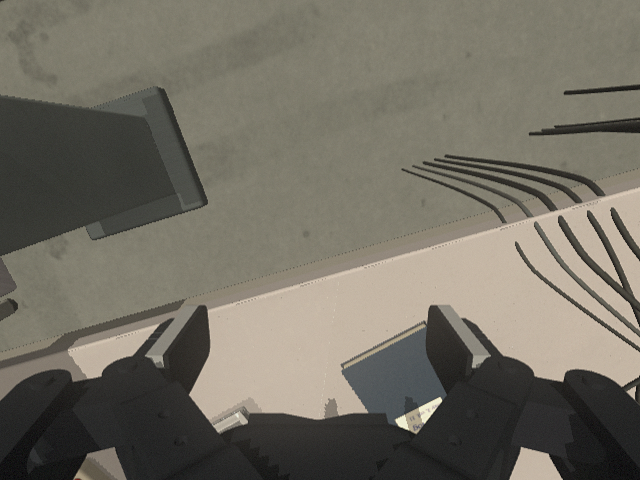

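The top view shows the green cartridge at about (323,255) and the orange at (376,248). The green one's button is at about (318,225), and the tray centre is near (180,274). I'll enlarge for detail.

```bash
python3 - <<'E'
import cv2
t=cv2.imread("pics/top0.png"); s=cv2.imread("pics/scene0.png")
def crop(i,x,y,w,h,k,n): cv2.imwrite(n,cv2.resize(i[y:y+h,x:x+w],None,fx=k,fy=k,interpolation=cv2.INTER_CUBIC))
crop(t,280,180,130,120,5,"pics/t_st.png")
crop(t,135,220,140,110,5,"pics/t_tr.png")
crop(s,270,220,150,110,5,"pics/s_st.png")
E
```

```text
(no output)
```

View pics/t_st.png

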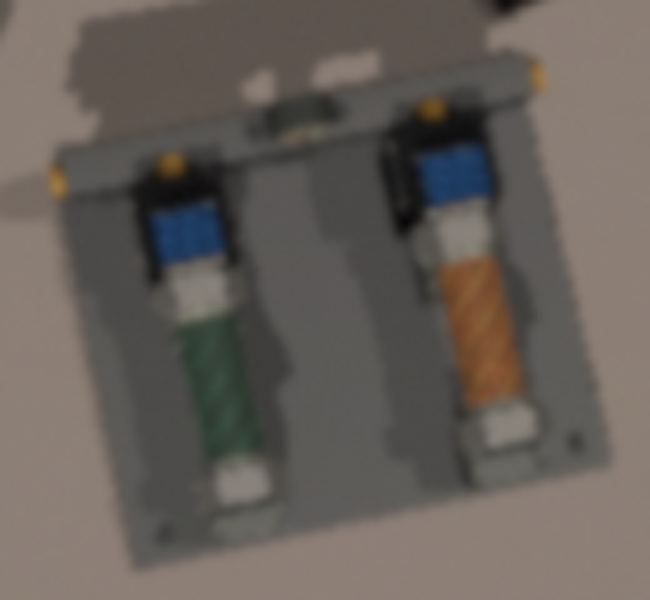

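View pics/t_tr.png

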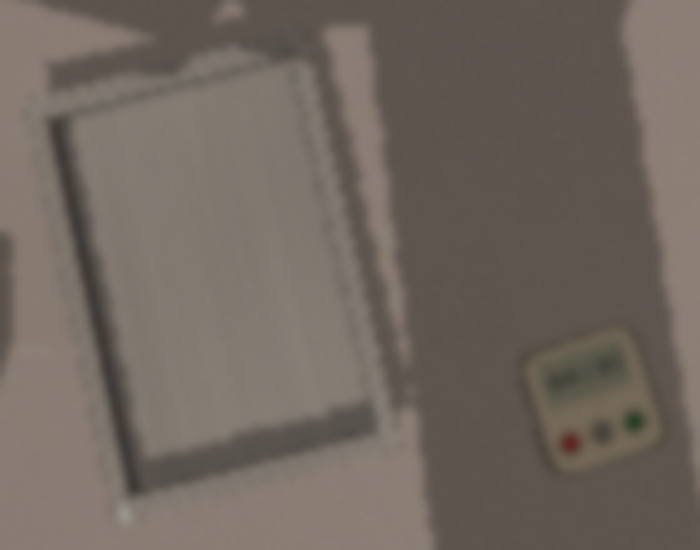

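View pics/s_st.png

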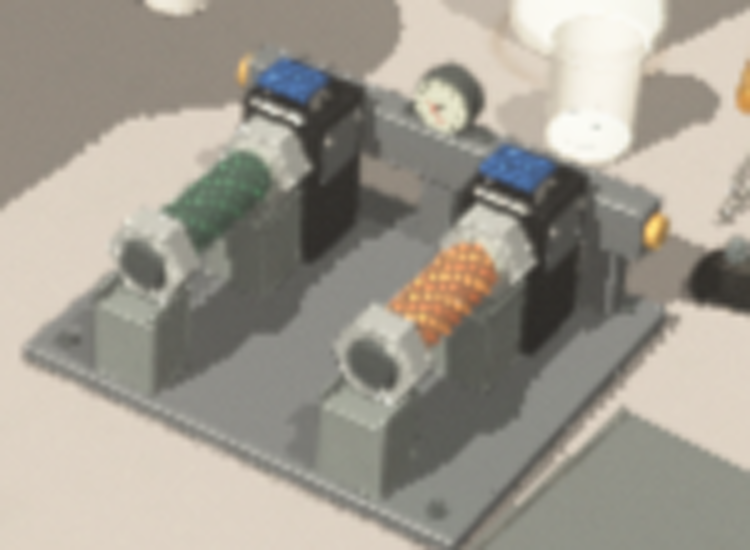

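```bash
cat > h.py <<'E'
import numpy as np
from scipy.spatial.transform import Rotation as R
from plant import robot
def ray(m,u,v):
    f=240/np.tan(np.radians(m['fovy']/2))
    d=R.from_rotvec(m['orientation']).apply([(u-m['cx'])/f,(v-m['cy'])/f,1]); return m['position'],d
def at(m,u,v,z):
    p,d=ray(m,u,v); return p+d*(z-p[2])/d[2]
def proj(m,P):
    f=240/np.tan(np.radians(m['fovy']/2))
    q=R.from_rotvec(m['orientation']).inv().apply(np.asarray(P)-m['position'])
    return f*q[...,0]/q[...,2]+m['cx'], f*q[...,1]/q[...,2]+m['cy']
def c(x,y,ox,oy,k=5): return ((x+.5)/k-.5+ox,(y+.5)/k-.5+oy)
E
python3 - <<'E'
from h import *
T=robot.camera_model("top");S=robot.camera_model("scene")
np.set_printoptions(precision=4,suppress=True)
bl=at(T,*c(188,234,280,180),.118);br=at(T,*c(456,177,280,180),.118)
g=at(T,*c(221,388,280,180),.080);o=at(T,*c(483,333,280,180),.080)
print("top",bl,br,g,o)
print("scene",at(S,*c(293,81,270,220),.118),at(S,*c(517,167,270,220),.118))
for a,b in((bl,br),(g,o)):
    d=b-a; print(np.hypot(*d[:2]),np.degrees(np.arctan2(d[0],-d[1])))
d=(bl+br-g-o)/2;print(np.hypot(*d[:2]),np.degrees(np.arctan2(d[1],d[0])))
# fit
from scipy.optimize import least_squares
loc=np.array([[.026,.065],[.026,-.065],[-.045,.065],[-.045,-.065]]);W=np.array([bl,br,g,o])[:,:2]
def f(p):
    cc,s=np.cos(p[2]),np.sin(p[2]);return (p[:2]+loc@np.array([[cc,s],[-s,cc]])-W).ravel()
r=least_squares(f,[.5,0,0]);print(r.x,np.degrees(r.x[2]),r.fun*1000)
print("tray")
P=[at(T,*c(x,y,135,220),.022) for x,y in((35,100),(310,45),(393,440),(122,515))];P=np.array(P);print(P,P.mean(0))
for i in range(4):
    d=P[(i+1)%4]-P[i];print(np.hypot(*d[:2]),np.degrees(np.arctan2(d[1],d[0])))
Q=[at(T,*c(x,y,135,220),.003) for x,y in((48,118),(300,55),(375,435),(133,495))];print(np.mean(Q,0))
E
```

```text
top [ 0.5878 -0.0277  0.118 ] [ 0.6157 -0.1544  0.118 ] [ 0.5178 -0.0439  0.08  ] [ 0.5453 -0.1711  0.08  ]
scene [ 0.5856 -0.0303  0.118 ] [ 0.6155 -0.1553  0.118 ]
0.1297687061212637 12.404969836821802
0.13014970638664133 12.215043253557624
0.07207987870970015 13.244511296184097
[ 0.5759 -0.0972  0.2186] 12.52715904433069 [-0.5867 -0.4739 -0.2663 -0.64    0.0964  0.408   0.7565  0.706 ]
tray
[[0.5649 0.4262 0.022 ]
 [0.5943 0.2846 0.022 ]
 [0.3928 0.2347 0.022 ]
 [0.3543 0.3708 0.022 ]] [0.4766 0.3291 0.022 ]
0.14464492707316312 -78.27662986119222
0.20761889336163272 -166.08721345578294
0.14141194236883872 105.79102167934367
0.21780320386277643 14.755501730165928
[0.4767 0.3354 0.003 ]
```

```bash
python3 - <<'E'
from h import *
T=robot.camera_model("top");S=robot.camera_model("scene")
np.set_printoptions(precision=4,suppress=True)
def tri(a,b):
    p,d=ray(T,*a);q,e=ray(S,*b);d/=np.linalg.norm(d);e/=np.linalg.norm(e)
    t=np.linalg.lstsq(np.c_[d,-e],q-p,rcond=None)[0];A=p+t[0]*d;B=q+t[1]*e;return (A+B)/2,np.linalg.norm(A-B)
print("orange right-near corner?",tri((130,205),(232,132)), tri((147,12),(345,82)))
print("block base scene",at(S,258,193,0),at(S,180,150,0),at(S,328,158,0))
print("post base", tri((105,215),(210,130)))
print("bottle",at(S,306,220,0),at(T,229,188,0))
o=robot.get_obs();Rm=R.from_rotvec(o['ee_rot']).as_matrix();print(Rm)
print("timer",at(T,254,300,.02), "shadow")
E
python3 - <<'E'
import cv2
s=cv2.imread("pics/scene0.png");cv2.imwrite("pics/s_tw.png",cv2.resize(s[0:260,100:360],None,fx=2.3,fy=2.3,interpolation=cv2.INTER_CUBIC))
t=cv2.imread("pics/top0.png");cv2.imwrite("pics/t_tw.png",cv2.resize(t[0:340,0:300],None,fx=1.7,fy=1.7,interpolation=cv2.INTER_CUBIC))
E
```

```text
orange right-near corner? (array([0.6037, 0.3687, 0.2563]), np.float64(0.01922573506826268)) (array([0.9932, 0.3233, 0.3264]), np.float64(0.0095013910342008))
block base scene [0.7109 0.42   0.    ] [0.6916 0.849  0.    ] [1.0546 0.4551 0.    ]
post base (array([0.5784, 0.428 , 0.2484]), np.float64(0.03261283910031166))
bottle [0.7187 0.1992 0.    ] [0.7068 0.2082 0.    ]
[[-0.9569  0.2906 -0.0007]
 [ 0.2906  0.9569 -0.0012]
 [ 0.0003 -0.0014 -1.    ]]
timer [0.4126 0.132  0.02  ] shadow
```

View pics/s_tw.png

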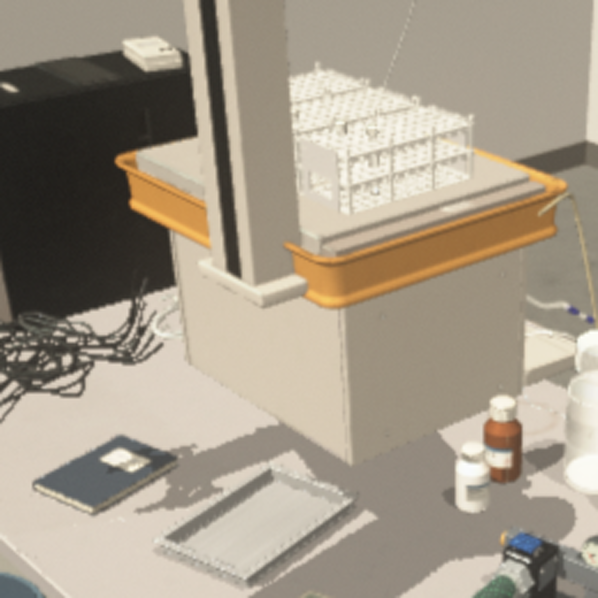

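View pics/t_tw.png

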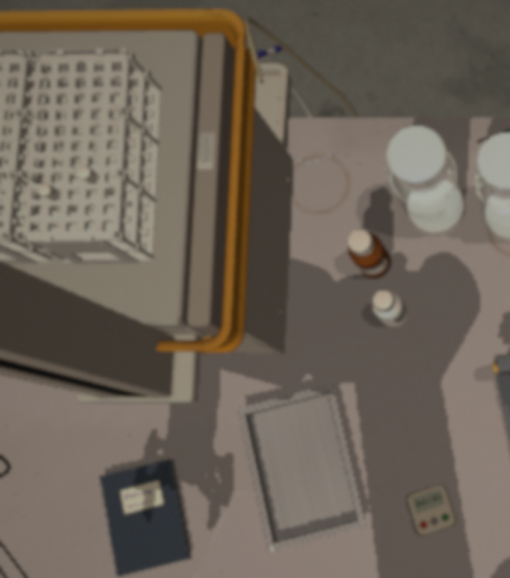

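The crate and post overhang near (0.60,0.37), z≥0.25, just beyond the tray's far edge. I'll keep the arm on the near side of it, and move towards the button in stages with the gripper shut.

>>> step_arm(
  moves=[
    [-0.33, -0.23, 0, -0.05],
    [-0.66, -0.46, 0, -0.1],
    [-1, -0.7, 0, -0.164],
    [-1, -0.7, 0, -0.164],
    [-1, -0.7, 0, -0.164],
  ],
  gripper=0,
  force=30,
)

```text
t: 0.65
ee_pos: [0.2758, 0.3784, 0.2451]
ee_rot: [-0.343, 3.122, -0.004]
ft_force: [0.2, -0.1, -0.2]
grip_width: 0.142
```

```bash
cat >> h.py <<'E'
np.set_printoptions(precision=4,suppress=True)
def to(x,y,z,yaw=None):
    o=robot.get_obs();M=R.from_rotvec(o['ee_rot']).as_matrix()
    d=M.T@(np.array([x,y,z])-o['ee_pos'])/.15
    w=np.degrees(np.arctan2(M[1,0],M[0,0]))%360
    print("t",o['t'],"pos",o['ee_pos'],"F",o['ft_force'],"g",o['grip_width'],"q",o['joint_pos'])
    print("shift",d,"yaw",w,"turn",None if yaw is None else -(yaw-w)/180)
E
python3 -c "
from h import *
to(.587,-.0285,.2,192.5)"
```

```text
t 0.65 pos [0.2758 0.3784 0.2451] F [ 0.2183 -0.096  -0.1565] g 0.14166982122850974 q [ 0.7038  0.111   1.7194 -0.0024  1.3119 -1.085 ]
shift [-1.4366 -3.0973  0.3088] yaw 192.52495369828046 turn 0.0001386316571136427
```

>>> step_arm(
  moves=[
    [-0.16, -0.33, 0, 0],
    [-0.32, -0.66, 0, 0],
    [-0.48, -1, 0, 0],
    [-0.48, -1, 0, 0],
  ],
)

```text
t: 1.05
ee_pos: [0.3779, 0.2492, 0.2453]
ee_rot: [-0.339, 3.122, -0.002]
ft_force: [-0.9, 0.5, -0.8]
grip_width: -0.002
```

>>> step_arm(
  moves=[
    [-0.16, -0.33, 0, 0],
    [-0.32, -0.66, 0, 0],
    [-0.48, -1, 0, 0],
    [-0.48, -1, 0, 0],
  ],
)

```text
t: 1.45
ee_pos: [0.4814, 0.1182, 0.245]
ee_rot: [-0.339, 3.123, -0.002]
ft_force: [0.5, 0.8, 0.8]
grip_width: 0.004
```

>>> step_arm(
  moves=[
    [-0.16, -0.33, 0, 0],
    [-0.32, -0.66, 0, 0],
    [-0.4, -1, 0, 0],
    [-0.4, -1, 0, 0],
    [-0.4, -1, 0, 0],
    [-0.4, -1, 0, 0],
  ],
)

```text
t: 2.05
ee_pos: [0.5695, -0.0107, 0.2449]
ee_rot: [0.345, -3.121, -0.002]
ft_force: [0.2, 1.2, 0.0]
grip_width: -0.001
```

```bash
python3 -c "
from h import *
import cv2
to(.587,-.0285,.16,192.5)
m=robot.camera_model('wrist');im=robot.read_camera('wrist');cv2.imwrite('pics/w1.png',im[:,:,::-1])
st=np.array([.5759,-.0972]);a=np.radians(12.5);M=np.array([[np.cos(a),-np.sin(a)],[np.sin(a),np.cos(a)]])
for l,z in(((.026,.065),.118),((.026,-.065),.118),((-.045,.065),.078)):
    print(l,proj(m,np.r_[st+M@l,z]))
np.save('w1.npy',np.r_[m['position'],m['orientation']]);print(m['fovy'])
"
```

```text
t 2.05 pos [ 0.5695 -0.0107  0.2449] F [0.2234 1.1834 0.0406] g -0.000601758816796572 q [-0.2152  0.2949  1.4865  0.0009  1.3618 -2.0065]
shift [-0.0887 -0.1419  0.5657] yaw 192.62437034335235 turn 0.0006909463519575196
(0.026, 0.065) (np.float64(288.78236653582326), np.float64(259.5783848496866))
(0.026, -0.065) (np.float64(111.37664333426588), np.float64(259.2715732504277))
(-0.045, 0.065) (np.float64(290.81013169095075), np.float64(157.8638144463689))
66.43125365416427
```

View pics/w1.png

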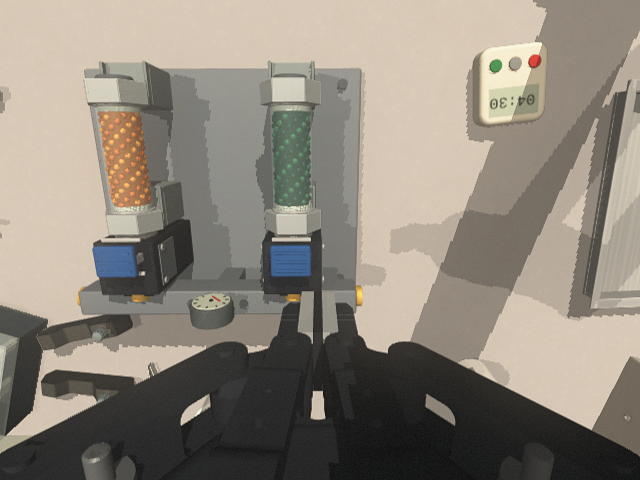

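The green button's centre is at (291,260) in the wrist view, against a prediction of (289,260), so the fix is good to about 1.5 mm. Next I'll descend to just above the button, then press in small steps.

>>> step_arm(
  moves=[
    [-0.09, -0.136, 0, 0],
    [-0.09, -0.136, 0.25, 0],
    [-0.09, -0.136, 0.5, 0],
    [-0.09, -0.136, 0.66, 0],
    [-0.09, -0.136, 0.7, 0],
    [-0.09, -0.136, 0.7, 0],
    [-0.09, -0.136, 0.7, 0],
  ],
)

```text
t: 2.8
ee_pos: [0.5887, -0.0285, 0.1421]
ee_rot: [-0.347, 3.12, -0.001]
ft_force: [0.1, -0.1, -0.0]
grip_width: 0.002
```

```bash
python3 -c "
from h import *
import cv2
to(.587,-.0275,.1245,192.5)
m=robot.camera_model('wrist');im=robot.read_camera('wrist');cv2.imwrite('pics/w2.png',im[:,:,::-1])
"
```

```text
t 2.8 pos [ 0.5887 -0.0285  0.1421] F [ 0.1328 -0.0652 -0.0026] g 0.001957454530291908 q [-0.2376  0.4119  1.5802  0.0001  1.1468 -2.0299]
shift [0.01   0.0092 0.1172] yaw 192.69360606822565 turn 0.0010755892679202676
```

View pics/w2.png

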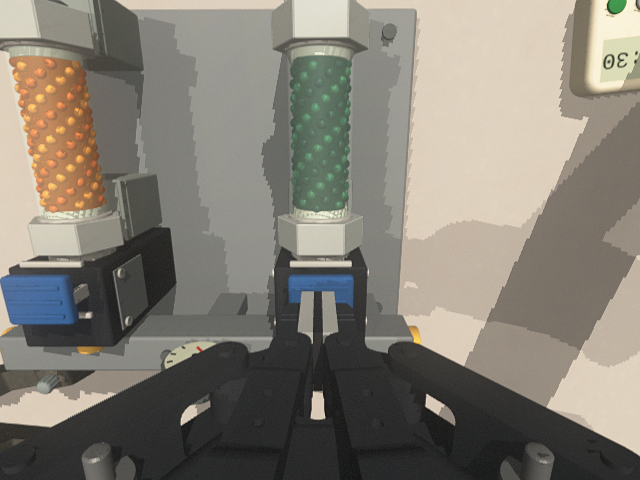

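The fingertips (318,292) sit over the button, which spans columns 288–355. Pressing now.

>>> step_arm(
  moves=[
    [0, 0, 0.05, 0],
    [0, 0, 0.08, 0],
    [0, 0, 0.1, 0],
    [0, 0, 0.115, 0],
    [0, 0, 0.12, 0],
    [0, 0, 0.12, 0],
  ],
)

```text
t: 3.45
ee_pos: [0.5887, -0.0294, 0.1236]
ee_rot: [-0.345, 3.12, -0.001]
ft_force: [-0.4, -0.2, 7.8]
grip_width: 0.001
```

```bash
python3 -c "
from h import *
import cv2
to(.587,-.0275,.1245,192.5)
m=robot.camera_model('wrist');im=robot.read_camera('wrist');cv2.imwrite('pics/w3.png',im[:,:,::-1])
"
```

```text
t 3.45 pos [ 0.5887 -0.0294  0.1236] F [-0.4252 -0.2047  7.8408] g 0.0010316644238340166 q [-0.2391  0.4314  1.6004  0.0004  1.1075 -2.0302]
shift [ 0.0082  0.0146 -0.0063] yaw 192.61141744535539 turn 0.000618985807529921
```

View pics/w3.png

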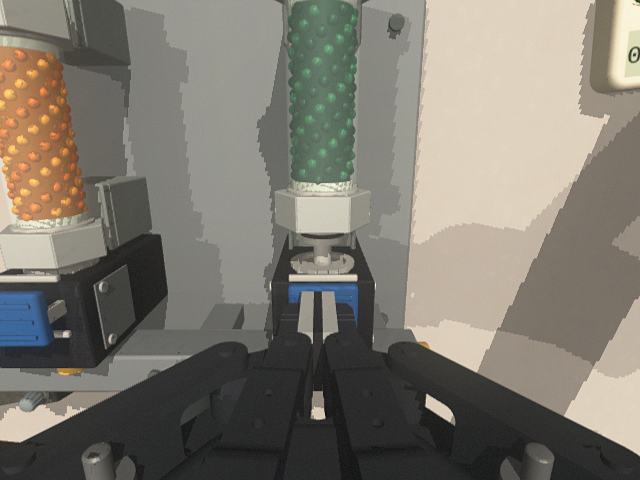

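It popped out: the stem is now visible at (322,245). I'll raise, move above the tube with the jaws open, and look again.

>>> step_arm(
  moves=[
    [0, 0, -0.06, 0],
    [0, 0, -0.2, 0],
    [0, 0, -0.45, 0],
    [0.2, 0.01, -0.55, 0],
    [0.4, 0.01, -0.55, 0],
    [0.58, 0.01, -0.55, 0],
    [0.58, 0.01, -0.55, 0],
    [0.58, 0.01, -0.55, 0],
  ],
)

```text
t: 4.3
ee_pos: [0.5026, -0.047, 0.2053]
ee_rot: [-0.344, 3.122, -0.0]
ft_force: [0.8, -0.5, -0.7]
grip_width: 0.0
```

>>> step_arm(
  moves=[
    [0, 0, 0, 0],
    [0, 0, 0, 0],
    [0, 0, 0, 0],
    [0, 0, 0, 0],
  ],
  gripper=1,
)

```text
t: 4.7
ee_pos: [0.503, -0.0467, 0.2045]
ee_rot: [0.346, -3.122, -0.0]
ft_force: [-0.6, -0.2, -0.2]
grip_width: 0.68
```

```bash
python3 -c "
from h import *
import cv2
st=np.array([.5759,-.0965]);a=np.radians(12.5);M=np.array([[np.cos(a),-np.sin(a)],[np.sin(a),np.cos(a)]])
p=st+M@[-.061,.065];print(p)
to(*p,.077,192.5)
m=robot.camera_model('wrist');im=robot.read_camera('wrist');cv2.imwrite('pics/w4.png',im[:,:,::-1])
T=robot.camera_model('top');print('wrist px',proj(m,np.r_[p,.078]),'top',proj(T,np.r_[p,.078]))
for l in (-.04,.04): print(proj(m,np.r_[st+M@[-.061+l,.065],.078]))
"
```

```text
[ 0.5023 -0.0462]
t 4.7 pos [ 0.503  -0.0467  0.2045] F [-0.5969 -0.1558 -0.2422] g 0.6804444683677942 q [-0.3137  0.211   1.7017 -0.      1.2294 -2.1052]
shift [0.0036 0.0037 0.8503] yaw 192.64700071010373 turn 0.0008166706116873633
wrist px (np.float64(318.2038515821188), np.float64(240.9985441781292)) top (np.float64(324.7168664414975), np.float64(263.6508671192181))
(np.float64(318.4000162283574), np.float64(185.22920906401077))
(np.float64(318.02325577778146), np.float64(292.34167927108615))
```

View pics/w4.png

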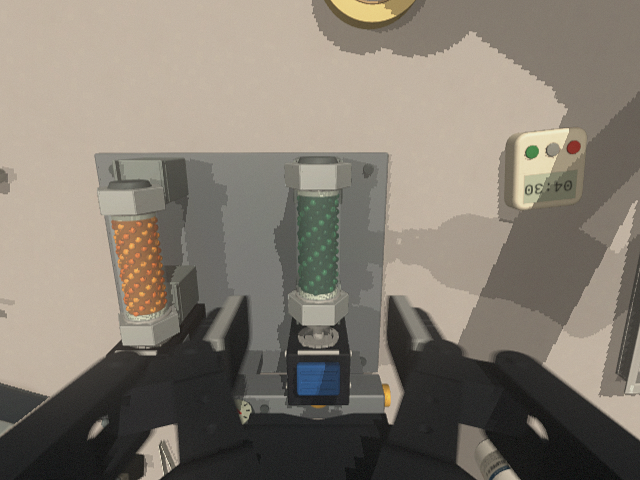

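The tube spans rows 190–297 and is centred at (319,243), against a prediction of (318,241). Descending to grasp.

>>> step_arm(
  moves=[
    [0, 0, 0.25, 0],
    [0, 0, 0.5, 0],
    [0, 0, 0.7, 0],
    [0, 0, 0.8, 0],
    [0, 0, 0.845, 0],
    [0, 0, 0.845, 0],
    [0, 0, 0.845, 0],
  ],
  gripper=1,
)

```text
t: 5.45
ee_pos: [0.5034, -0.047, 0.0788]
ee_rot: [-0.346, 3.121, -0.001]
ft_force: [0.5, -0.3, -0.1]
grip_width: 0.998
```

>>> step_arm(
  moves=[
    [0, 0, 0, 0],
    [0, 0, 0, 0],
    [0, 0, 0, 0],
    [0, 0, 0, 0],
    [0, 0, 0, 0],
    [0, 0, 0, 0],
    [0, 0, 0, 0],
    [0, 0, 0, 0],
  ],
  gripper=0,
  force=35,
)

```text
t: 6.25
ee_pos: [0.5029, -0.0469, 0.0787]
ee_rot: [-0.346, 3.122, -0.001]
ft_force: [-1.1, 0.3, 6.4]
grip_width: 0.363
```

```bash
python3 -c "
from h import *
import cv2
to(.45,-.06,.077,192.5)
m=robot.camera_model('wrist');im=robot.read_camera('wrist');cv2.imwrite('pics/w5.png',im[:,:,::-1])
"
```

```text
t 6.25 pos [ 0.5029 -0.0469  0.0787] F [-1.1374  0.2894  6.3637] g 0.3625707242394628 q [-0.314   0.3585  1.8544 -0.0001  0.9279 -2.1053]
shift [ 0.3635 -0.0082  0.0109] yaw 192.63554350345595 turn 0.0007530194636441618
```

View pics/w5.png

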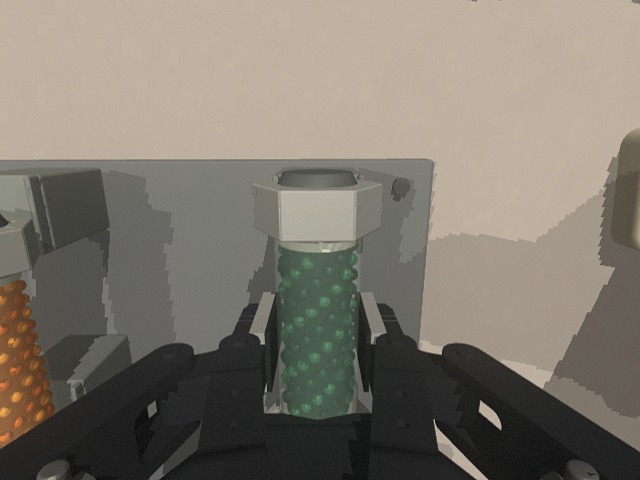

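The grip is on (opening 0.363 ≈ 31 mm), with the pads either side of the tube at column 318. Drawing it straight off by 40 mm.

>>> step_arm(
  moves=[
    [0.0, 0, -0.003, 0],
    [0.03, 0, -0.004, 0],
    [0.08, 0, -0.004, 0],
    [0.14, 0, -0.004, 0],
    [0.2, 0, -0.004, 0],
    [0.27, 0, -0.004, 0],
    [0.27, 0, -0.004, 0],
    [0.27, 0, -0.004, 0],
  ],
)

```text
t: 7.1
ee_pos: [0.4629, -0.0558, 0.0787]
ee_rot: [-0.345, 3.122, -0.0]
ft_force: [-0.2, -0.1, -0.4]
grip_width: 0.362
```

```bash
python3 -c "
from h import *
import cv2
to(.463,.331,.2,194)
m=robot.camera_model('wrist');im=robot.read_camera('wrist');cv2.imwrite('pics/w6.png',im[:,:,::-1])
"
```

```text
t 7.1 pos [ 0.4629 -0.0558  0.0787] F [-0.1666 -0.1344 -0.4247] g 0.36233063946303307 q [-0.3599  0.3003  1.9459  0.0001  0.8952 -2.1506]
shift [-0.563   2.5165 -0.8085] yaw 192.59298462100753 turn -0.007816752105513716
```

View pics/w6.png

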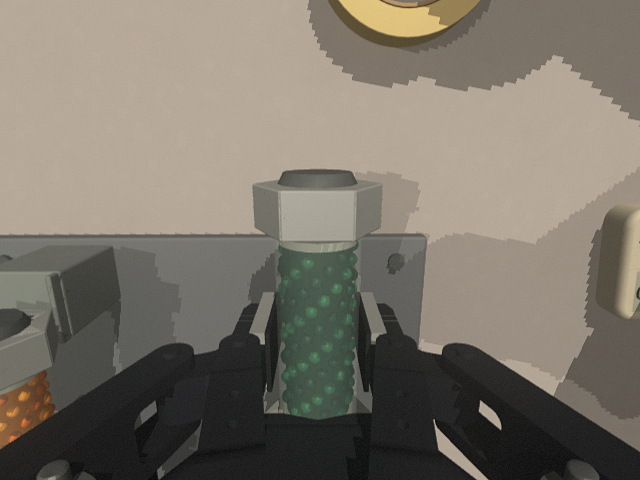

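The cartridge followed the jaws and is clear of the stand. Raising it and carrying it towards the tray.

>>> step_arm(
  moves=[
    [0, 0, -0.1, 0],
    [0, 0, -0.3, 0],
    [0, 0, -0.5, 0],
    [0, 0, -0.6, 0],
    [0, 0, -0.6, 0],
    [-0.05, 0.2, -0.6, 0],
    [-0.1, 0.45, -0.6, 0],
    [-0.15, 0.7, -0.6, 0],
    [-0.19, 0.9, -0.6, 0],
  ],
)

```text
t: 8.05
ee_pos: [0.4606, 0.0841, 0.1673]
ee_rot: [0.345, -3.121, -0.001]
ft_force: [0.6, 0.3, -0.4]
grip_width: 0.361
```

>>> step_arm(
  moves=[
    [-0.05, 0.25, 0, 0],
    [-0.1, 0.5, 0, 0],
    [-0.15, 0.75, 0, 0],
    [-0.19, 0.9, 0, 0],
    [-0.19, 0.9, 0, 0],
    [-0.19, 0.9, 0, 0],
  ],
)

```text
t: 8.65
ee_pos: [0.4591, 0.2204, 0.1674]
ee_rot: [0.348, -3.12, 0.001]
ft_force: [-0.2, -0.3, -1.5]
grip_width: 0.359
```

```bash
python3 -c "
from h import *
import cv2
to(.463,.331,.17,194)
m=robot.camera_model('wrist');im=robot.read_camera('wrist');cv2.imwrite('pics/w7.png',im[:,:,::-1]);cv2.imwrite('pics/top7.png',robot.read_camera('top')[:,:,::-1])
a=np.radians(14.5)
for s,t in((1,1),(1,-1),(-1,-1),(-1,1)):
  P=np.r_[.4767+s*.1*np.cos(a)-t*.065*np.sin(a),.332+s*.1*np.sin(a)+t*.065*np.cos(a),.003];print(s,t,P,proj(m,P),proj(m,P+[0,0,.019]))
"
```

```text
t 8.65 pos [0.4591 0.2204 0.1674] F [-0.1943 -0.2886 -1.4535] g 0.3586771972956009 q [ 0.2286  0.2556  1.7422 -0.0005  1.146  -1.5642]
shift [-0.1881  0.7133 -0.0184] yaw 192.73212041347435 turn -0.007043775480698066
1 1 [0.5572 0.42   0.003 ] (np.float64(504.3665239003004), np.float64(377.13604156509535)) (np.float64(515.0070581634229), np.float64(390.5092957050709))
1 -1 [0.5898 0.2941 0.003 ] (np.float64(363.8487275047323), np.float64(380.8151159894892)) (np.float64(366.4767251308294), np.float64(394.3502227651287))
-1 -1 [0.3962 0.244  0.003 ] (np.float64(364.8135112169814), np.float64(159.9872072200801)) (np.float64(368.04049067714425), np.float64(161.19232868129245))
-1 1 [0.3636 0.3699 0.003 ] (np.float64(532.1248802522606), np.float64(154.73020270560704)) (np.float64(546.8361894071065), np.float64(155.5800223220922))
```

View pics/w7.png

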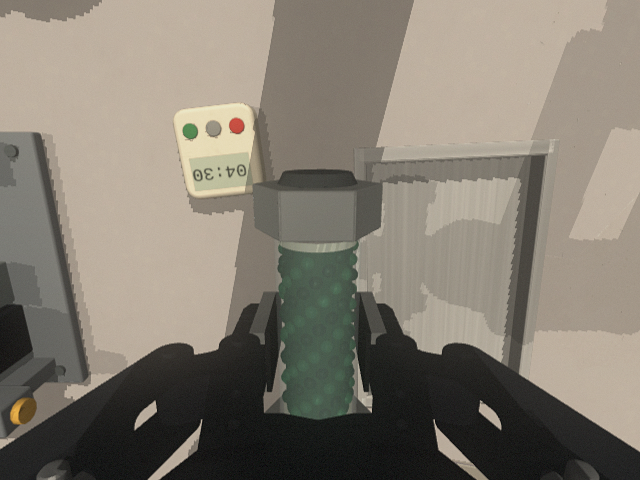

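View pics/top7.png

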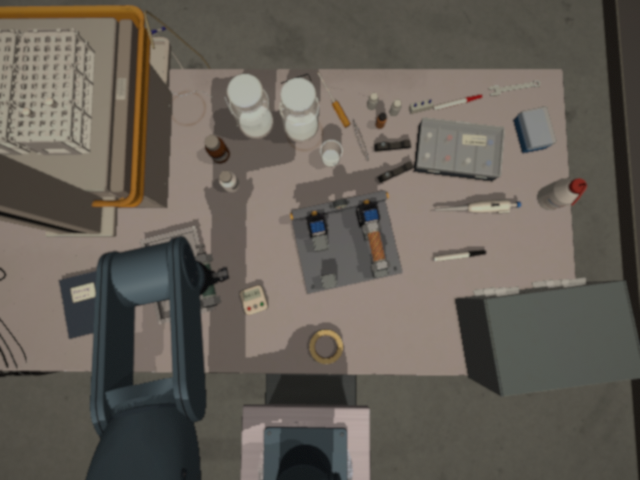

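The predicted tray corners match the wrist view to within a few pixels, for example the near rim at (368,155) and (547,150). Before going further I'll check the arm's clearance to the overhanging post.

```bash
python3 -c "
from h import *
T=robot.camera_model('top');S=robot.camera_model('scene')
def tri(a,b):
    p,d=ray(T,*a);q,e=ray(S,*b);d/=np.linalg.norm(d);e/=np.linalg.norm(e)
    t=np.linalg.lstsq(np.c_[d,-e],q-p,rcond=None)[0];A=p+t[0]*d;B=q+t[1]*e;return (A+B)/2,np.linalg.norm(A-B)
print(tri((115,235),(214,133)),tri((46,234),(187,115)),tri((115,205),(234,126)))
# crate near-right bottom corner
print(tri((141,203),(240,130)))
import cv2
cv2.imwrite('pics/s7.png',robot.read_camera('scene')[:,:,::-1])
"
```

```text
(array([0.5464, 0.3872, 0.264 ]), np.float64(0.001589651978960047)) (array([0.5475, 0.5242, 0.2729]), np.float64(0.0007780608869339139)) (array([0.6107, 0.3877, 0.2669]), np.float64(0.004384155898033564))
(array([0.6068, 0.3381, 0.2719]), np.float64(0.014692060326485982))
```

View pics/s7.png

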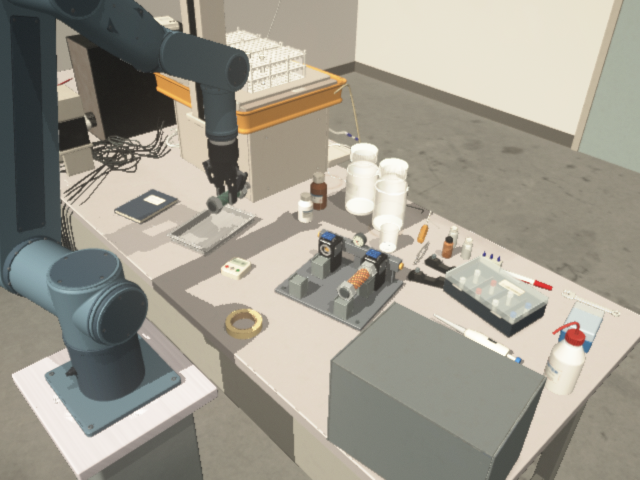

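Post corner is at about (0.546,0.387). Set down with the tube centre at (0.463,0.318), the wrist clears it by about 5 cm. I'll move over the spot first.

>>> step_arm(
  moves=[
    [-0.04, 0.15, 0, 0],
    [-0.09, 0.32, 0, -0.005],
    [-0.13, 0.5, 0, -0.01],
    [-0.17, 0.63, 0, -0.01],
    [-0.17, 0.63, 0.2, -0.01],
    [-0.17, 0.63, 0.4, -0.01],
    [-0.17, 0.63, 0.5, -0.01],
    [-0.17, 0.63, 0.5, -0.01],
  ],
)

```text
t: 9.6
ee_pos: [0.4626, 0.3162, 0.0911]
ee_rot: [0.391, -3.112, 0.003]
ft_force: [-0.7, -0.8, -1.2]
grip_width: 0.363
```

```bash
python3 -c "
from h import *
import cv2
to(.463,.318,.0235,194.5)
m=robot.camera_model('wrist');im=robot.read_camera('wrist');cv2.imwrite('pics/w8.png',im[:,:,::-1]);cv2.imwrite('pics/s8.png',robot.read_camera('scene')[100:280,100:340,::-1].repeat(3,0).repeat(3,1))
"
```

```text
t 9.6 pos [0.4626 0.3162 0.0911] F [-0.6932 -0.7692 -1.1689] g 0.3633010867996516 q [ 0.4007  0.428   1.701  -0.0002  1.0182 -1.4202]
shift [-0.0083  0.0112  0.4505] yaw 194.33525231816805 turn -0.0009152648990664147
```

View pics/w8.png

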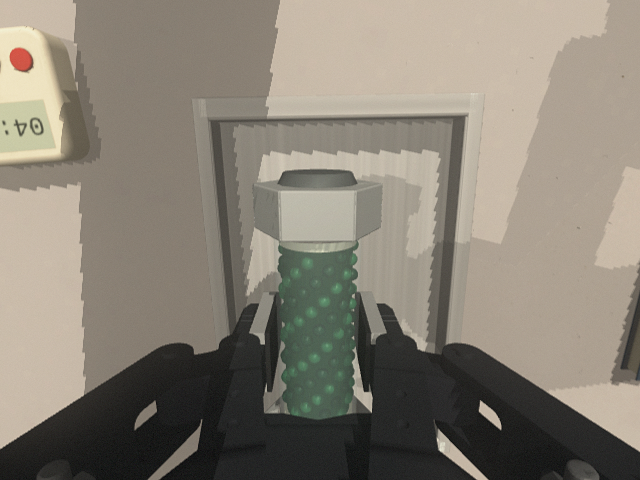

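View pics/s8.png

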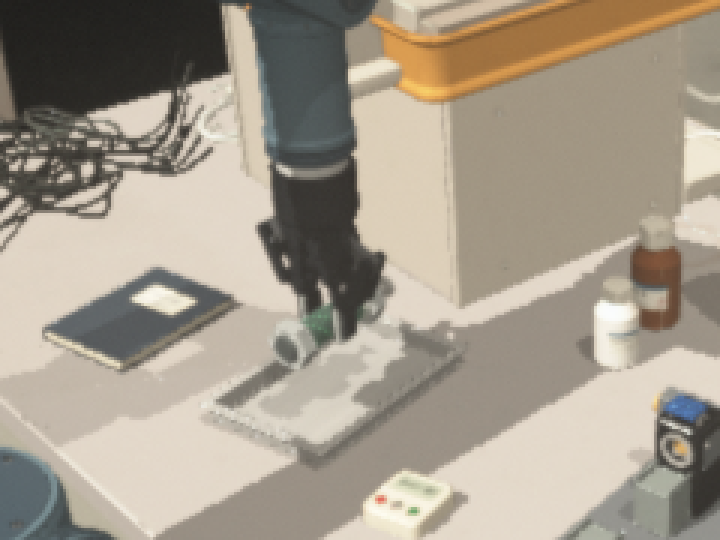

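```bash
python3 -c "
from h import *
m=robot.camera_model('wrist')
for uv,z in (((215,120),.003),((465,117),.003),((340,119),.003),((237,340),.003),((437,330),.003),((340,97),.022)):
  w=at(m,*uv,z)-[.4767,.332,0]; a=np.radians(14.5); print(uv,w[0]*np.cos(a)+w[1]*np.sin(a),-w[0]*np.sin(a)+w[1]*np.cos(a))
"
```

```text
(215, 120) -0.09706741226979188 -0.06920354528513853
(465, 117) -0.09833931267931072 0.07272754344039757
(340, 119) -0.09743531629677715 0.0018415660133174992
(237, 340) 0.04322170548665503 -0.06545903550779728
(437, 330) 0.03605184202965493 0.06853175900985917
(340, 97) -0.10701680729073851 0.0005763904548904963
```

The tray fix is confirmed: near wall at −0.0975, sides at ±0.067 in tray axes. Lowering gently.

>>> step_arm(
  moves=[
    [0, 0, 0.1, 0],
    [0, 0, 0.2, 0],
    [0, 0, 0.3, 0],
    [0, 0, 0.36, 0],
    [0, 0, 0.4, 0],
    [0, 0, 0.42, 0],
    [0, 0, 0.43, 0],
    [0, 0, 0.43, 0],
    [0, 0, 0.43, 0],
  ],
)

```text
t: 10.6
ee_pos: [0.4643, 0.3182, 0.0296]
ee_rot: [-0.395, 3.116, 0.0]
ft_force: [1.0, -0.5, -0.1]
grip_width: 0.36
```

```bash
python3 -c "
from h import *
to(.463,.318,.0235,194.5)"
```

```text
t 10.6 pos [0.4643 0.3182 0.0296] F [ 0.9527 -0.5018 -0.0835] g 0.36028483920012 q [ 0.4028  0.5117  1.75   -0.      0.879  -1.42  ]
shift [0.0086 0.0006 0.041 ] yaw 194.43432003472287 turn -0.00036488869598403853
```

>>> step_arm(
  moves=[
    [0, 0, 0.01, 0],
    [0, 0, 0.02, 0],
    [0, 0, 0.03, 0],
    [0, 0, 0.03, 0],
    [0, 0, 0.03, 0],
  ],
)

```text
t: 11.1
ee_pos: [0.4639, 0.3181, 0.0246]
ee_rot: [0.394, -3.117, 0.0]
ft_force: [0.3, -0.1, -1.0]
grip_width: 0.355
```

>>> step_arm(
  moves=[
    [0, 0, 0.004, 0],
    [0, 0, 0.008, 0],
    [0, 0, 0.008, 0],
    [0, 0, 0.008, 0],
  ],
)

```text
t: 11.5
ee_pos: [0.464, 0.3181, 0.0237]
ee_rot: [-0.395, 3.116, 0.0]
ft_force: [-0.9, -0.9, 2.3]
grip_width: 0.359
```

>>> step_arm(
  moves=[
    [0, 0, 0.004, 0],
    [0, 0, 0.004, 0],
    [0, 0, 0.004, 0],
  ],
)

```text
t: 11.8
ee_pos: [0.464, 0.3181, 0.0237]
ee_rot: [-0.395, 3.116, 0.0]
ft_force: [-3.3, -1.7, 8.5]
grip_width: 0.364
```

```bash
python3 -c "
from h import *
import cv2
to(.463,.318,.0235,194.5)
cv2.imwrite('pics/w9.png',robot.read_camera('wrist')[:,:,::-1])"
```

```text
t 11.8 pos [0.464  0.3181 0.0237] F [-3.269  -1.7326  8.5431] g 0.3637802539072107 q [ 0.4027  0.5203  1.7543 -0.0001  0.8665 -1.4199]
shift [0.0069 0.0011 0.0011] yaw 194.43567968833392 turn -0.0003573350648115555
```

View pics/w9.png

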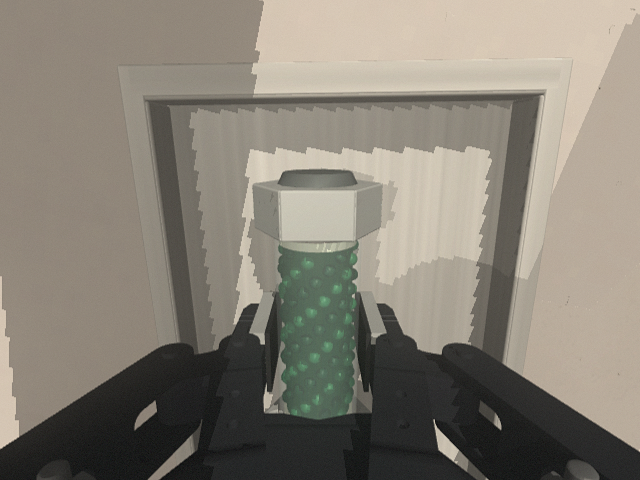

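It is resting on the tray floor, with 8.5 N up and both side walls clear. I'll open partway, then retreat straight up.

>>> step_arm(
  moves=[
    [0, 0, -0.002, 0],
    [0, 0, -0.002, 0],
    [0, 0, -0.002, 0],
    [0, 0, -0.002, 0],
    [0, 0, -0.002, 0],
  ],
  gripper=0.58,
)

```text
t: 12.35
ee_pos: [0.4639, 0.3181, 0.023]
ee_rot: [0.394, -3.117, 0.0]
ft_force: [0.3, -0.5, 1.0]
grip_width: 0.58
```

>>> step_arm(
  moves=[
    [0, 0, -0.03, 0],
    [0, 0, -0.1, 0],
    [0, 0, -0.25, 0],
    [0, 0, -0.5, 0],
    [0, 0, -0.8, 0],
    [0, 0, -0.9, 0],
    [0, 0, -0.9, 0],
  ],
)

```text
t: 13.05
ee_pos: [0.4659, 0.319, 0.1625]
ee_rot: [-0.394, 3.109, 0.003]
ft_force: [-0.0, -0.3, -0.2]
grip_width: 0.578
```

```bash
python3 -c "
from h import *
import cv2
to(.463,.318,.0235,194.5)
cv2.imwrite('pics/w10.png',robot.read_camera('wrist')[:,:,::-1])
cv2.imwrite('pics/s10.png',robot.read_camera('scene')[:,:,::-1])"
```

```text
t 13.05 pos [0.4659 0.319  0.1625] F [-0.0428 -0.2823 -0.2386] g 0.5779663528717586 q [ 0.4029  0.348   1.6231 -0.      1.1626 -1.42  ]
shift [ 0.0277 -0.0027  0.9262] yaw 194.43938226127858 turn -0.0003367652151189936
```

View pics/w10.png

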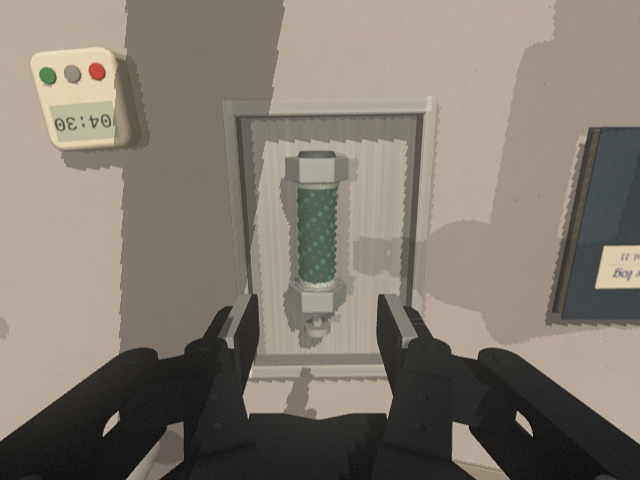

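View pics/s10.png

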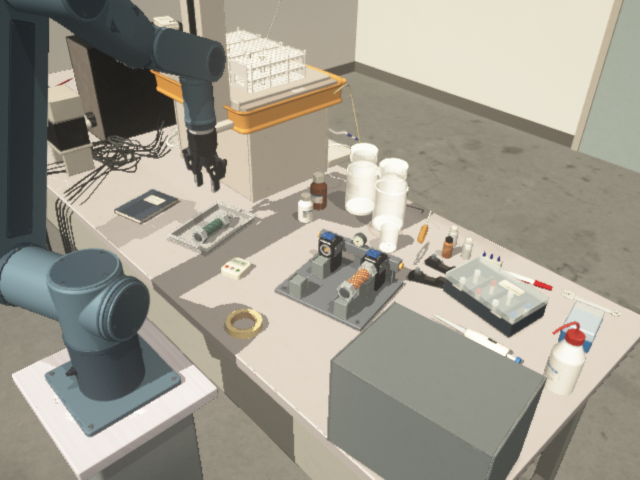

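The cartridge lies flat inside the tray at (318,240), with all walls clear. The orange cartridge, timer and bottle look unmoved in the scene view, and the arm is free. Handing in.

```bash
python3 -c "
from plant import robot
import cv2,numpy as np
a=cv2.imread('pics/scene0.png').astype(int);b=cv2.imread('pics/s10.png').astype(int)
d=np.abs(a-b).sum(2)
for n,(x0,y0,x1,y1) in dict(orange=(335,245,410,310),bottle=(297,190,315,223),timer=(220,255,252,280),marker=(500,265,555,292)).items(): print(n,d[y0:y1,x0:x1].mean(),d[y0:y1,x0:x1].max())
print(robot.close_job())"
```

```text
orange 12.803692307692307 122
bottle 62.47306397306397 241
timer 152.3725 261
marker 13.34006734006734 22
the job is handed in; nothing more can be done
None
```

The spent (dark green) cartridge is out of its coupling and lying flat in the steel tray, and I've handed the job in at about 13 s of the 46 s allowed. I pressed the left release button down until the cartridge popped out. I then drew it 40 mm straight off the stand, set it down with about 8.5 N of contact force, opened the jaws and moved the arm clear.

**Last checks:**
- **Cartridge:** the final wrist view shows it along the tray's long side and clear of all four walls. The force reading was about zero, so the robot is touching nothing.
- **Orange cartridge:** it still looks seated in its coupling, and its image region barely changed (mean 13, summed over the three colour channels).
- **Marker:** its approximate region in the picture was essentially unchanged.
- **Timer and bottle (less certain):** the picture comparison showed larger differences here (means 152 and 62). I put these down to the arm's shadow shifting. Both sit at the same pixels as before, and the arm passed well above the timer and never came near the bottle. I did not measure their positions again.
- **Button:** I judged that it was fully pressed from the 8.4 mm of tool travel past estimated contact, the 7.8 N reading and the pop-out, because the button's joint can't be read directly.

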